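# Stack slats crosswise on the drying rack and set the dryer fader

### The job

Dry the brown wooden slats: first slide the dryer's fader fully home to its off end (the white bar), and leave it there while you stack every slat on the drying rack in crosswise pairs: the first pair across the two aluminium bearers, the next pair at right angles on top of it and so on, each layer filled before the next is begun and the two slats of a layer spread apart near the ends of what carries them, neatly centred. When the stack is complete, slide the fader so that its white line is level with the red pointer, and leave the other things on the bench where they are.

Things in the scene. Friction and masses are not known exactly. Their poses are not given: they have to be found in the camera images.
- slat_0: loose brown wooden slat, 140 x 28 x 18 mm, about 60 g, with a dark plugged hole near each end; origin at its centre, x along its length, z up through its 18 mm thickness (either broad face may lie up). None if this slat is absent
- slat_1: loose brown wooden slat, 140 x 28 x 18 mm, about 60 g, with a dark plugged hole near each end; origin at its centre, x along its length, z up through its 18 mm thickness (either broad face may lie up). None if this slat is absent
- slat_2: loose brown wooden slat, 140 x 28 x 18 mm, about 60 g, with a dark plugged hole near each end; origin at its centre, x along its length, z up through its 18 mm thickness (either broad face may lie up). None if this slat is absent
- slat_3: loose brown wooden slat, 140 x 28 x 18 mm, about 60 g, with a dark plugged hole near each end; origin at its centre, x along its length, z up through its 18 mm thickness (either broad face may lie up). None if this slat is absent
- slat_4: loose brown wooden slat, 140 x 28 x 18 mm, about 60 g, with a dark plugged hole near each end; origin at its centre, x along its length, z up through its 18 mm thickness (either broad face may lie up). None if this slat is absent
- slat_5: loose brown wooden slat, 140 x 28 x 18 mm, about 60 g, with a dark plugged hole near each end; origin at its centre, x along its length, z up through its 18 mm thickness (either broad face may lie up). None if this slat is absent
- rack: fixed drying rack: grey board 190 x 190 x 10 mm, origin under its centre on the bench, x roughly away from the robot; two aluminium bearers, 150 x 20 mm, tops 22 mm above the bench, run along its y at x = -50 and +50 mm. Layers 1 and 3 lie along its x at y = -50 and +50 mm, layer 2 along its y at x = -50 and +50 mm; slat centres 31, 49, 67 mm above the bench
- dryer: fixed bench dryer; origin on the bench, x roughly away from the robot, y to the robot's left along the fader track. Grey plinth from x = -65 to +90 mm, 210 mm along y, 30 high; on it a blue air duct from x = 25 to 85 mm, 200 long, top 60 mm above the bench, and an aluminium fader track 40 x 170 mm centred at x = -20 mm, top 44 mm above the bench
- fader (a joint): position of the fader grip along its track, 0 (off: the end stop at the dryer's -y end, the robot's right, marked by a broad white bar) to 0.12 m (full, the dryer's +y end); it takes about 1.5 N to move and stays where it is left
- fader_top (a point): centre of the top face of the black fader grip (28 mm across the track (x), 20 mm along it (y), 40 mm high, rising to 84 mm above the bench), marked by a white line across the track; on the dryer at x = -20 mm, y = joint value - 60 mm
- pointer: small red set pointer, 16 x 5 x 10 mm, fixed on the plinth on the robot's side of the track; origin at its underside, its y axis along the fader track; the fader is at the pointer when its white line is level with it along the track
- place_1a (a point): where the centre of a slat of layer 1 belongs, on the rack's -y side
- place_1b (a point): where the centre of a slat of layer 1 belongs, on the rack's +y side
- place_2a (a point): where the centre of a slat of layer 2 belongs, on the rack's -x side
- place_2b (a point): where the centre of a slat of layer 2 belongs, on the rack's +x side
- place_3a (a point): where the centre of a slat of layer 3 belongs, on the rack's -y side
- place_3b (a point): where the centre of a slat of layer 3 belongs, on the rack's +y side
- dabber_tin: bystander: round white tin with a green lid, 69 mm across, 29 mm high; origin under its centre
- thread_spool_0: bystander: upright yellow thread spool, 42 mm across, 56 mm high; origin under its centre
- block_a: bystander: wooden pressing block 60 x 98 x 20 mm; origin under its centre
- phone: bystander: black phone 152 x 74 x 8 mm lying flat; origin under its centre

How it is judged:
By the outcome, as a careful person would: the job done as asked, in the order asked, and still so for the second after the job is handed in, with the robot touching nothing.
Of slat_0, slat_1, slat_2, slat_3, slat_4, slat_5 only 4 to 6 are there at a start; the rules pass over those that are not, and their reading is None.
At some moment in a run one of slat_0, slat_1, slat_2, slat_3, slat_4, slat_5 may be knocked a few centimetres aside while the robot is not near it.
Once in a run the grip may slacken for a moment while it holds something.
It also fails if it takes over 210 s, if anything falls off the work surface, if the arm or the gripper's body presses on something with over 40 N, if the wrist force passes 120 N, or if a joint passes its speed limit or range.

### The arm

A 6-joint arm with a two-finger parallel gripper is mounted at the origin on a cart in front of the work surface, level with it; the furniture and walls round the work are solid. World frame = base frame: x ahead of the robot, y to its left, z up, the work surface at z = 0. Lengths are in m, angles in rad, forces in N, time in s.
With the tool pointing down it reaches from about 0.425 to 1.125 m from the base axis. Payload 14.9 kg.
Tool frame: the origin (TCP) lies at the centre of the arm's flange, where the gripper is bolted on; the fingertips stand env.finger_overhang ahead of it and the grasp point (between the pads) lies 172 mm ahead of it (env.finger_overhang is the distance from the TCP to the fingertips, in m); z points along the fingers, y is the line along which they close (so a half turn about z gives the same grasp; the last joint's range is limited). The gripper opens to 91 mm and grips with 3 to 60 N. Pads are 32 mm wide; open, the fingers measure 118 mm over their backs; the gripper's body (76 mm by 178 mm) begins 60 mm behind the grasp point.
Start: joints at [-1.316, 0.379, 1.734, -0, 1.028, -0.033], TCP at [0.199, -0.671, 0.405] pointing down, gripper open.
Joint ranges: [-2.77, 2.77], [-0.74, 2.19], [0, 2.66], [-1.06, 4.2], [0.31, 2.87], [-3.08, 3.08]. Speed limits (rad/s): [1.89, 1.89, 2.39, 3.14, 3.14, 3.14].

### API

Orientations are given as a rotation vector (axis times angle).
In Python, from cell import env, snapshot gives the robot as it stands. The module is installed in compiled form; this text tells all that it offers.
- The arm moves only by the tool carry_out, never from a script. Its argument "steps" is text: rows parted by semicolons, each of 7 numbers parted by spaces: the shift along the tool's x, y, z in cm, then the turn, a rotation vector about the tool's x, y, z in degrees, then the opening, from 0 (shut) to 1 (fully open). A call has 1 to 12 rows; each row shifts and turns the commanded pose from where the row before left it, along the tool's axes as they then stand; what a row does not reach is not made up. A row lasts 1/10 s, in which the tool goes at most 50 mm and 8.59 degrees, less where a joint would pass 70% of its speed; a pose out of reach is approached as far as the arm can. A call with a gripper value outside its range is refused whole. The fingers move at their own pace and stop on an object; the grip force is fixed at half the most. Time passes only in rows, so rows that do not move let the fingers close. It gives the time, the measured TCP pose, the force, the opening and the grip force at its end, in the units of the state.
- env.read_state(): the state, without advancing time (a new reading comes with each control period).
- snapshot(name): name is "scene" or "top"; returns a dict with "img" (384x512x3 uint8, red, green, blue), "K" (3x3 intrinsics, pixels), "distortion" ([k1, k2, p1, p2, k3] as OpenCV has them; the pictures are not rectified), "position" and "orientation" of the camera in the world. Camera axes: x right, y down, z forward; pixel columns grow to the right and rows downward; lengths in m; the calibration is good to about 2 mm. A picture is of the moment at which its call begins. There is no depth.
- env.hand_in(): hands the job in; it is judged then, once.
The state is a dict: "clock": time; "joints": joint angles; "qvel": joint speeds; "joint_efforts": joint torques, N m; "eef_pos": TCP position; "tool_rot": TCP orientation; "wrist_force": force on the tool from outside, world axes, zero at the start; "wrist_torque": the same for the moment, N m; "width": finger opening in m; "finger_force": force on a finger pad.
Only numpy, scipy, OpenCV 4.12 (cv2) and the standard library are available. Lean on these libraries where they do the work, as an engineer would, in place of code of your own. Each camera call takes 0.05 s, during which the arm holds its last target. There are 200 camera calls.

## Working session

There is one attempt and no reset: what is moved stays moved. The work goes in short steps, Python scripts to look and compute and a tool call to move; the robot and the scene stay as the last step left them, time stands still between calls to the robot, and variables do not carry over. Pictures are saved under pics/ and viewed, at most 14 in all, crops included, and the job is handed in when it is done.

Besides the shell and the picture viewer there is one more tool, called in YAML: its name, and indented under it one key for each argument. carry_out: Moves the arm, as the interface text tells. Its arguments: {"type":"object","properties":{"steps":{"type":"string"}},"required":["steps"]}

```bash
mkdir -p pics; ls
python3 - <<'E'
from cell import env, snapshot
import cv2,numpy as np
s=env.read_state()
for k,v in s.items(): print(k,np.round(v,4))
print(env.finger_overhang)
for n in("scene","top"):
    d=snapshot(n); cv2.imwrite(f"pics/{n}0.png",d["img"][:,:,::-1])
    print(n,d["K"],d["distortion"],d["position"],d["orientation"])
E
```

```text
pics
clock 0.0
joints [-1.3162  0.3794  1.7348  0.      1.0285 -0.0333]
qvel [-0.001  -0.0021 -0.0004 -0.0001 -0.001  -0.0004]
joint_efforts [ 5.40000e-03 -7.63720e+01 -4.34363e+01  6.52000e-02  4.23000e-02
 -1.00000e-04]
eef_pos [ 0.1987 -0.671   0.4041]
tool_rot [-3.108e+00 -4.504e-01  2.000e-04]
wrist_force [0.1917 0.2839 0.4585]
wrist_torque [0.011  0.0442 0.0469]
finger_force 0.0
width 0.0911
0.1908
scene [[419.18842244   0.         254.18435159]
 [  0.         419.18842244 199.01153583]
 [  0.           0.           1.        ]] [-0.14281263  0.          0.          0.          0.        ] [-0.20069604  0.80001663  0.83914905] [-0.93241877  2.31895767 -1.27441302]
top [[431.04949315   0.         255.3575554 ]
 [  0.         431.04949315 197.00724031]
 [  0.           0.           1.        ]] [-0.01424783  0.          0.          0.          0.        ] [ 0.4999334  -0.05627291  1.63100219] [-2.20312627  2.2116145  -0.04609052]
```

View pics/scene0.png

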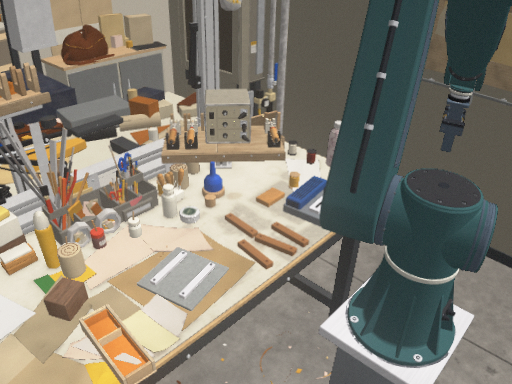

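View pics/top0.png

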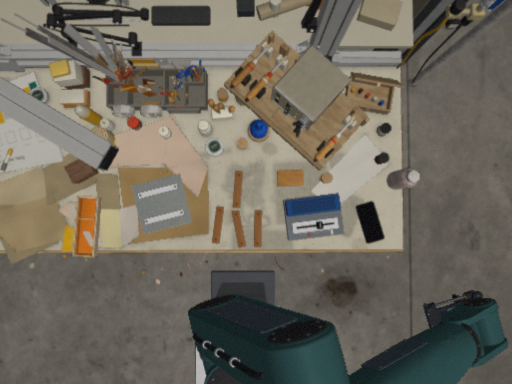

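```bash
cat > h.py <<'E'
from cell import env, snapshot
import cv2,numpy as np
from scipy.spatial.transform import Rotation as R
def cam(d): return np.array(d["K"]),np.array(d["distortion"],float),np.array(d["position"]),R.from_rotvec(d["orientation"]).as_matrix()
def rays(d,px):
    K,D,p,M=cam(d); u=cv2.undistortPoints(np.array(px,float).reshape(-1,1,2),K,D)[:,0]
    return p,np.c_[u,np.ones(len(u))]@M.T
def plane(d,px,z):
    p,r=rays(d,px); return p+r*((z-p[2])/r[:,2])[:,None]
def proj(d,P):
    K,D,p,M=cam(d); return cv2.projectPoints((np.array(P,float).reshape(-1,3)-p)@M,np.zeros(3),np.zeros(3),K,D)[0][:,0]
def tri(ds,pxs):
    A=np.zeros((3,3));b=np.zeros(3)
    for d,x in zip(ds,pxs):
        p,r=rays(d,[x]);r=r[0]/np.linalg.norm(r[0]);Q=np.eye(3)-np.outer(r,r);A+=Q;b+=Q@p
    return np.linalg.solve(A,b)
def slats(d,box,amin=60):
    x0,x1,y0,y1=box; h=cv2.cvtColor(d["img"],cv2.COLOR_RGB2HSV)
    return h[y0:y1,x0:x1]
E
python3 - <<'E'
from h import *
t=snapshot("top");s=snapshot("scene")
a=t["img"][165:255,125:395];cv2.imwrite("pics/tc.png",cv2.resize(a,(792,264),interpolation=cv2.INTER_CUBIC)[:,:,::-1])
a=s["img"][165:315,130:345];cv2.imwrite("pics/sc.png",cv2.resize(a,(800,558),interpolation=cv2.INTER_CUBIC)[:,:,::-1])
ht=cv2.cvtColor(t["img"],cv2.COLOR_RGB2HSV);hs=cv2.cvtColor(s["img"],cv2.COLOR_RGB2HSV)
for p in [(238,188),(218,225),(239,230),(258,228),(285,177),(225,180)]: print('top',p,ht[p[1],p[0]])
for p in [(240,225),(268,240),(290,234),(255,254),(270,197),(245,250)]: print('sc',p,hs[p[1],p[0]])
E
```

```text
top (238, 188) [ 13 155 128]
top (218, 225) [ 14 155 132]
top (239, 230) [ 14 159 127]
top (258, 228) [ 13 155 128]
top (285, 177) [ 16 163 152]
top (225, 180) [ 23  38 161]
sc (240, 225) [ 13 122 172]
sc (268, 240) [ 13 124 177]
sc (290, 234) [ 13 128 177]
sc (255, 254) [ 14 126 176]
sc (270, 197) [ 15 134 211]
sc (245, 250) [ 14  98 107]
```

View pics/tc.png

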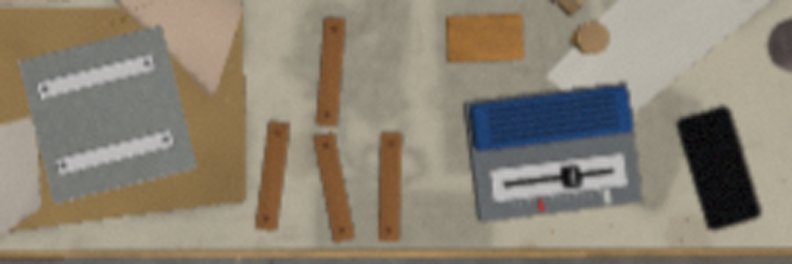

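View pics/sc.png

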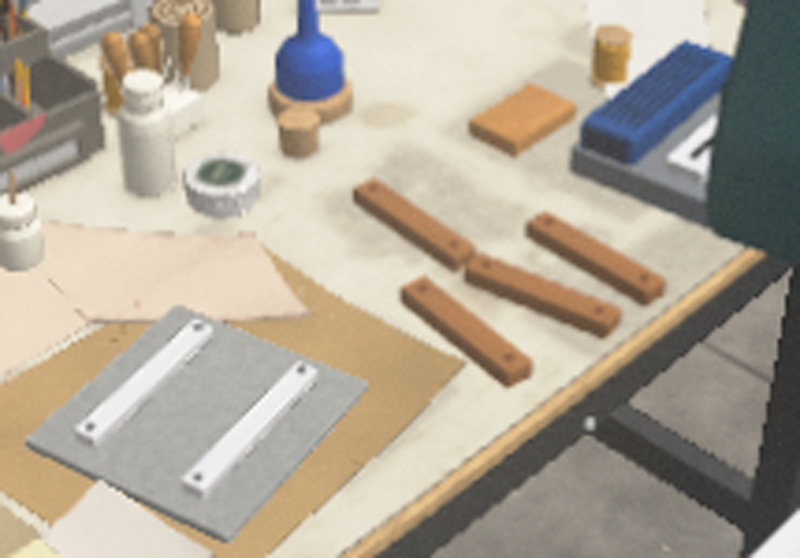

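```bash
cat >> h.py <<'E'
def blobs(mask,amin):
    n,l,st,c=cv2.connectedComponentsWithStats(mask.astype(np.uint8),connectivity=4)
    out=[]
    for i in range(1,n):
        if st[i,4]>=amin:
            q=np.argwhere(l==i)[:,::-1].astype(float); m=q.mean(0); w,v=np.linalg.eigh(np.cov((q-m).T))
            out.append((m,v[:,1],np.sqrt(12*w[::-1]),st[i,4]))
    return out
def hsvmask(d,lo,hi,box):
    m=cv2.inRange(cv2.cvtColor(d["img"],cv2.COLOR_RGB2HSV),np.array(lo),np.array(hi))>0
    k=np.zeros_like(m);x0,x1,y0,y1=box;k[y0:y1,x0:x1]=1;return m&k
def topline(d,b,z):
    m,v,L,a=b; P=plane(d,[m,m-v*L[0]/2,m+v*L[0]/2],z); e=P[2]-P[1]
    return P[0],np.degrees(np.arctan(e[1]/e[0])) if abs(e[0])>1e-9 else 90,np.linalg.norm(e)
E
python3 - <<'E'
from h import *
np.set_printoptions(precision=4,suppress=True)
t=snapshot("top");s=snapshot("scene")
for n,d,lo,hi,box in(("T",t,(9,120,70),(19,255,170),(205,272,165,252)),("S",s,(9,105,150),(17,255,200),(215,315,205,275))):
    B=blobs(hsvmask(d,lo,hi,box),25)
    for b in B:
        print(n,"slat",b[0],b[2],b[3],*topline(d,b,.018))
for n,d,box,amin in(("T",t,(130,192,172,232),40),("S",s,(145,225,245,305),40)):
    for b in blobs(hsvmask(d,(0,0,190),(180,40,255),box),amin): print(n,"bearer",b[0],b[2],b[3],*topline(d,b,.022))
box=(284,345,190,243)
print("blue",[ (b[0],b[2],topline(t,b,.06)) for b in blobs(hsvmask(t,(100,120,40),(125,255,255),box),100)])
print("white",[ (b[0],b[2],topline(t,b,.044)) for b in blobs(hsvmask(t,(0,0,185),(180,40,255),box),4)])
print("red",[ (b[0],b[3],topline(t,b,.04)) for b in blobs(hsvmask(t,(170,90,60),(180,255,255),box)|hsvmask(t,(0,90,60),(7,255,255),box),3)])
print("black",[ (b[0],b[2],b[3],topline(t,b,.084)) for b in blobs(hsvmask(t,(0,0,0),(180,255,45),box),4)])
print(t["img"][216:236,308:328].mean(2).astype(int))
E
```

```text
T slat [237.2716 189.2198] [35.9134  6.4446] 232 [ 0.5854 -0.0001  0.018 ] -4.425359757451179 0.13468075903899393
T slat [217.4286 224.5411] [35.8104  6.3995] 231 [0.4536 0.0743 0.018 ] -7.481324429402455 0.13348769934588517
T slat [238.2906 228.3932] [36.0406  6.4878] 234 [ 0.4389 -0.0036  0.018 ] 11.148457637994658 0.13439696605911883
T slat [257.3761 228.9248] [36.5263  6.2868] 226 [ 0.4366 -0.0748  0.018 ] -1.2757974679989212 0.13618950476678018
S slat [241.6566 223.8313] [33.225   5.0598] 166 [0.5814 0.0012 0.018 ] -3.754637221896659 0.13740827435294464
S slat [290.3706 232.5824] [37.3409  4.631 ] 170 [ 0.4365 -0.0753  0.018 ] -0.5135097197547566 0.1366079885005813
S slat [275.88 242.48] [41.7269  4.8815] 200 [ 0.4367 -0.0039  0.018 ] 11.762691592769002 0.1388778137239429
S slat [255.4292 252.3927] [37.0883  5.9673] 219 [0.4497 0.0757 0.018 ] -6.555085958206112 0.13660730345350558
S bearer [168.5169 267.3015] [43.0442  7.7027] 325 [0.5783 0.3041 0.022 ] -75.90507239331583 0.14570195002897585
S bearer [197.2836 279.3701] [44.7182  7.7027] 335 [0.4821 0.2777 0.022 ] -75.8599459118
[... 2554 characters left out ...]
 180 189
  188 187]
 [179 181 180 183 182 183 182 180 153  89  62  60  70  78 103 154 179 183
  184 182]
 [184 186 186 188 185 184 184 182 172 145 136 134 137 132 138 153 154 153
  152 151]
 [183 182 183 183 184 174 170 161 156 151 148 148 151 147 134 128 116 116
  115 110]
 [156 154 151 153 155 150 137 129 120 115 116 108 116 125 111 112 110 106
  115 103]
 [111 112 115 110 116 128 114 112 111 106 113 104 104 109 103 105 108 105
  111 102]
 [ 88  92 107 105 105 111 106 104 110 108 110 102 103 104 100 104 105 102
  101 101]
 [ 87  90 101 103 105 103 105 103 104 104 103 102 103 106 103 104 105 103
  104 105]
 [ 93  93  96 102 105 101 106 102 102 103 105 105 103 103 106 111 109 114
  113 118]]
```

Run:
```python
from h import *
np.set_printoptions(precision=4,suppress=True)
t=snapshot("top");s=snapshot("scene")
T=blobs(hsvmask(t,(9,120,70),(19,255,170),(205,272,165,252)),25);S=blobs(hsvmask(s,(9,105,150),(17,255,200),(215,315,205,275)),25)
for i,j in((0,0),(1,3),(2,2),(3,1)): print("slat tri",tri([t,s],[T[i][0],S[j][0]]))
Tb=blobs(hsvmask(t,(0,0,160),(180,40,255),(136,184,182,226)),40)
for b in Tb: print(b[0],b[2],*topline(t,b,.022))
Sb=blobs(hsvmask(s,(0,0,190),(180,40,255),(145,225,245,292)),200)
for i in range(len(Sb)): print("bearer tri",tri([t,s],[Tb[i][0],Sb[i][0]]))
# board
for b in blobs(hsvmask(t,(75,5,60),(125,80,175),(130,192,172,235))|hsvmask(t,(0,0,160),(180,40,255),(136,184,182,226)),500): print("board",b[0],b[2],topline(t,b,.010))
P=plane(t,[(320,225)],.084)[0];print("fader",P)
im=t["img"].astype(float);r=im[...,0]-im[...,1:].max(2);r[r<25]=0;y,x=np.mgrid[228:240,302:316];w=r[228:240,302:316]
c=(np.array([(x*w).sum(),(y*w).sum()])/w.sum());print("red",c,plane(t,[c],.038))
g=im.mean(2);print(g[229:240,326:340].astype(int))
```

```text
slat tri [ 0.5849 -0.0008  0.0153]
slat tri [0.453  0.0738 0.0151]
slat tri [ 0.4383 -0.0041  0.0173]
slat tri [ 0.4366 -0.0753  0.0174]
[157.0183 190.8232] [36.6349  4.8111] [0.5802 0.2994 0.022 ] -75.31252628993408 0.13652686275585355
[163.4583 216.756 ] [35.098   4.8632] [0.4834 0.275  0.022 ] -75.46528333656107 0.13053315933130794
bearer tri [0.5812 0.3011 0.018 ]
bearer tri [0.4824 0.2731 0.0259]
fader [ 0.4523 -0.2988  0.084 ]
red [308.9419 234.6599] [[ 0.4154 -0.2649  0.038 ]]
[[151 150 157 150 142 152 146 118 105 109 109 106 104 102]
 [116 110 117 129 133 168 161 112 102  99 101 103 103 102]
 [117 104 103 113 128 175 167 118 103 102 102 100 102 103]
 [110 102 104 106 124 167 167 128 103 102 102 103 100 102]
 [104 101 104 105 119 155 164 128 105 102 102 104 104 107]
 [102 105 106 104 113 135 142 122 114 115 115 119 122 131]
 [114 120 120 124 125 139 142 141 141 142 144 146 148 151]
 [144 147 147 152 154 161 161 161 160 162 161 161 161 160]
 [162 163 164 163 164 163 163 164 165 164 165 165 164 164]
 [164 166 165 163 163 163 163 164 165 166 164 166 165 163]
 [163 165 164 163 164 164 163 165 165 166 165 165 164 163]]
```

```bash
cat >> h.py <<'E'
def go(x,y,z,psi,st=None):
    """tool-frame shift (cm) at present yaw and turn (deg about tool z) to reach target"""
    st=env.read_state() if st is None else st
    M=R.from_rotvec(st["tool_rot"]).as_matrix();p=np.array(st["eef_pos"])
    ps=np.degrees(np.arctan2(M[1,0],M[0,0]))
    print("now",p.round(4),"yaw %.2f tilt %.2f"%(ps,np.degrees(np.arccos(-M[2,2]))),"shift",(M.T@(np.array([x,y,z])-p)*100).round(2),"turn z %.2f"%(ps-psi),"t",round(st["clock"],2),"w",round(st["width"],4),"F",np.round(st["wrist_force"],1))
E
python3 -c "
from h import *
go(.4523,-.2988,.36,6.9)"
```

```text
now [ 0.1987 -0.6712  0.4047] yaw 16.49 tilt 0.01 shift [ 34.89 -28.51   4.47] turn z 9.59 t 0.4 w 0.0914 F [-0.1  0.2 -0.5]
```

carry_out:
  steps: "3.49 -2.85 0.45 0 0 0 0.6;3.49 -2.85 0.45 0 0 0 0.6;3.49 -2.85 0.45 0 0 0 0.6;3.49 -2.85 0.45 0 0 0 0.6;3.49 -2.85 0.45 0 0 0 0.6;3.49 -2.85 0.45 0 0 0 0.6;3.49 -2.85 0.45 0 0 0 0.6;3.49 -2.85 0.45 0 0 0 0.6;3.49 -2.85 0.45 0 0 0 0.6;3.49 -2.85 0.45 0 0 0 0.6;0 0 0 0 0 4.8 0.6;0 0 0 0 0 4.8 0.6"

```text
clock: 1.6
eef_pos: [0.4532, -0.2977, 0.3597]
tool_rot: [-3.136, -0.187, 0.0]
wrist_force: [-0.1, -0.5, 0.3]
width: 0.0549
finger_force: 0.0
```

```bash
python3 -c "
from h import *
go(.4523,-.2988,.245,6.9)
s=snapshot('scene');a=s['img'][150:300,250:400];cv2.imwrite('pics/s2.png',cv2.resize(a,(600,600))[:,:,::-1])
print(proj(s,[(.4523,-.2988,.084),(.4154,-.2649,.04),(.4577,-.3437,.084)]))"
```

```text
now [ 0.4532 -0.2977  0.3597] yaw 6.84 tilt 0.00 shift [-0.1   0.1  11.47] turn z -0.06 t 1.6 w 0.0549 F [-0.1 -0.5  0.3]
[[328.24320949 187.86342893]
 [329.96877705 206.2669058 ]
 [334.12395868 182.70542294]]
```

View pics/s2.png

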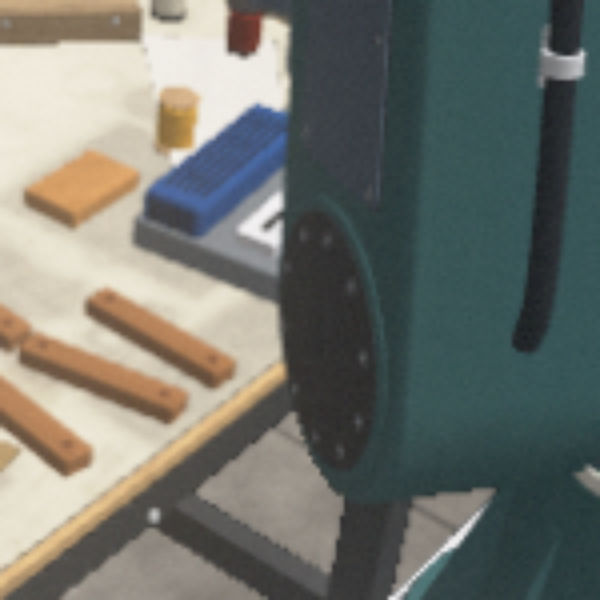

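The scene view shows the duct; the arm hides the fader. Descending to grip it with the top-view position.

carry_out:
  steps: "-0.1 0.1 3 0 0 0 0.6;0 0 3 0 0 0 0.6;0 0 3 0 0 0 0.6;0 0 2.2 0 0 0 0.6;0 0 0 0 0 0 0.1;0 0 0 0 0 0 0.1;0 0 0 0 0 0 0.1;0 0 0 0 0 0 0.1;0 0 0 0 0 0 0.1"

```text
clock: 2.55
eef_pos: [0.4518, -0.3002, 0.2488]
tool_rot: [3.135, 0.189, 0.002]
wrist_force: [-0.5, 1.0, 7.1]
width: 0.0197
finger_force: 30.0
```

carry_out:
  steps: "0 1 0 0 0 0 0.1;0 1 0 0 0 0 0.1;0 1 0 0 0 0 0.1;0 0.7 0 0 0 0 0.1;0 0.3 0 0 0 0 0.1;0 0.2 0 0 0 0 0.1;0 0 0 0 0 0 0.1"

```text
clock: 3.25
eef_pos: [0.457, -0.3423, 0.2488]
tool_rot: [3.135, 0.189, 0.002]
wrist_force: [-1.4, -1.1, 6.1]
width: 0.0199
finger_force: 30.0
```

carry_out:
  steps: "0 0.1 0 0 0 0 0.1;0 0.1 0 0 0 0 0.1;0 0.1 0 0 0 0 0.1;0 0 0 0 0 0 0.1"

```text
clock: 3.65
eef_pos: [0.4574, -0.345, 0.2488]
tool_rot: [3.135, 0.189, 0.002]
wrist_force: [-0.5, 1.2, 6.9]
width: 0.0199
finger_force: 30.0
```

carry_out:
  steps: "0 0.1 0 0 0 0 0.1;0 0.1 0 0 0 0 0.1;0 0.1 0 0 0 0 0.1;0 0 0 0 0 0 0.1"

```text
clock: 4.05
eef_pos: [0.4577, -0.3474, 0.2487]
tool_rot: [-3.135, -0.188, -0.001]
wrist_force: [0.3, 8.6, 10.7]
width: 0.0197
finger_force: 30.0
```

carry_out:
  steps: "0 0.1 0 0 0 0 0.1;0 0 0 0 0 0 0.1;0 -0.1 0 0 0 0 0.1;0 0 0 0 0 0 0.6;0 0 0 0 0 0 0.6;0 0 0 0 0 0 0.6;0 0 -4 0 0 0 0.6;0 0 -4 0 0 0 0.6;0 0 -4 0 0 0 0.6;0 0 0 0 0 0 0.6"

```text
clock: 5.05
eef_pos: [0.4583, -0.3486, 0.3729]
tool_rot: [3.131, 0.188, 0.009]
wrist_force: [0.3, -0.1, -0.7]
width: 0.0547
finger_force: 0.0
```

```bash
cat >> h.py <<'E'
def findslats():
    t=snapshot("top");s=snapshot("scene");o=[]
    for b in blobs(hsvmask(t,(9,120,70),(19,255,170),(195,275,155,252)),40):
        P,a,L=topline(t,b,.018); q=proj(s,[P])[0]
        o.append((P[:2],a,L)); print("slat top",P[:2].round(4),"ang %.1f L %.3f"%(a,L),b[2].round(1))
    for b in blobs(hsvmask(s,(9,105,150),(17,255,200),(215,320,200,280)),60):
        P,a,L=topline(s,b,.018);print("   scene",P[:2].round(4),"ang %.1f L %.3f"%(a,L))
E
python3 - <<'E'
from h import *
t=snapshot('top');s=snapshot('scene')
cv2.imwrite('pics/t3.png',cv2.resize(t['img'][165:255,125:395],(792,264),interpolation=cv2.INTER_CUBIC)[:,:,::-1])
findslats()
go(.4366,-.0755,.36,-1)
# rack board
for n,d,box,z in(("T",t,(128,195,168,238),.01),("S",s,(130,240,235,315),.01)):
    m=hsvmask(d,(80,10,80),(125,70,200),box)
    m=cv2.morphologyEx(m.astype(np.uint8),cv2.MORPH_CLOSE,np.ones((9,9)))
    c=max(cv2.findContours(m,cv2.RETR_EXTERNAL,cv2.CHAIN_APPROX_NONE)[0],key=cv2.contourArea)
    P=plane(d,c[:,0].astype(float),z)[:,:2]*1000; print(n,cv2.minAreaRect(P.astype(np.float32)))
E
```

```text
slat top [ 5.854e-01 -1.000e-04] ang -4.4 L 0.135 [35.9  6.4]
slat top [0.4542 0.0743] ang -7.3 L 0.133 [35.7  6.4]
slat top [ 0.4381 -0.0038] ang 10.9 L 0.134 [36.1  6.5]
slat top [ 0.4366 -0.0748] ang -1.3 L 0.136 [36.5  6.3]
   scene [0.5811 0.0015] ang -4.0 L 0.140
   scene [ 0.4354 -0.0749] ang -0.5 L 0.137
   scene [ 0.4371 -0.0039] ang 11.7 L 0.139
   scene [0.4496 0.0758] ang -6.4 L 0.136
now [ 0.4569 -0.3474  0.3665] yaw 6.89 tilt 0.10 shift [  1.24 -27.24   0.68] turn z 7.89 t 5.25 w 0.0547 F [ 1.1 -1.2 -0.4]Traceback (most recent call last):
  File "<stdin>", line 10, in <module>
ValueError: max() iterable argument is empty
```

View pics/t3.png

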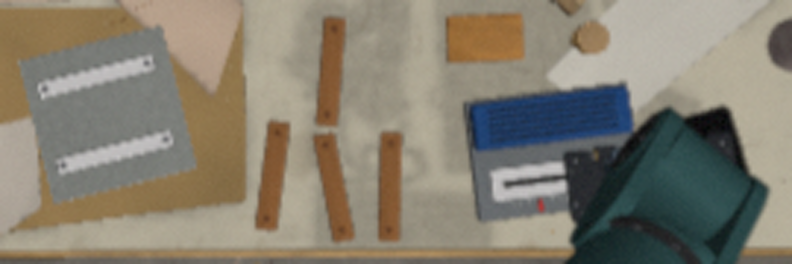

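carry_out:
  steps: "0 -4 0 0 0 0 0.6;0 -4 0 0 0 0 0.6;0.3 -4 0 0 0 0 0.6;0.3 -4 0.2 0 0 0 0.6;0.3 -4 0.2 0 0 0 0.6;0.3 -4 0.2 0 0 0 0.6;0 -3.2 0 0 0 0 0.6;0 0 0 0 0 4 0.6;0 0 0 0 0 3.9 0.6;0 0 0 0 0 0 0.6"

```text
clock: 6.25
eef_pos: [0.4363, -0.0759, 0.3605]
tool_rot: [-3.141, 0.028, 0.003]
wrist_force: [-0.5, 0.8, -0.3]
width: 0.0547
finger_force: 0.0
```

Run:
```python
from h import *
go(.4366,-.0751,.195,-1)
t=snapshot('top');s=snapshot('scene')
g=t['img'].astype(int).mean(2);print("line",g[219:228,322:340].astype(int))
for d,p in((t,(145,205)),(s,(160,290))): print(cv2.cvtColor(d['img'],cv2.COLOR_RGB2HSV)[p[1]-2:p[1]+3,p[0]].tolist())
```

```text
now [ 0.4363 -0.0759  0.3605] yaw -1.04 tilt 0.13 shift [ 0.07 -0.07 16.55] turn z -0.04 t 6.25 w 0.0547 F [-0.5  0.8 -0.3]
line [[154 156 154 155 168 177 176 154 149 144 138 140 143 160 183 164 111 100]
 [187 189 184 183 183 185 168  98  78  67  74  91  76 121 182 174 114 102]
 [188 188 187 185 185 183 162  65  21  24  56  89  52 104 181 176 120 102]
 [183 186 179 164 155 153 136  48  10  27  56  88  48  92 164 171 120 104]
 [140 139 133 109  93  90  82  34  14  30  57  85  49  74 142 172 129 106]
 [ 67  66  68  67  71  76  83  48  16  22  51  80  55  66 130 174 138 105]
 [112 120 134 140 146 146 140  86  27  19  45  72  74  70 131 178 151 110]
 [166 171 182 184 186 185 174 120  55  40  50  72  86  89 147 183 168 114]
 [185 186 189 188 187 188 183 161 133 106 106 117 136 147 169 175 160 110]]
[[42, 11, 119], [45, 8, 122], [45, 12, 123], [38, 8, 121], [48, 10, 124]]
[[23, 12, 185], [23, 11, 182], [23, 11, 186], [30, 10, 183], [30, 10, 182]]
```

carry_out:
  steps: "0.07 -0.07 4 0 0 0 0.6;0 0 4 0 0 0 0.6;0 0 4 0 0 0 0.6;0 0 2.5 0 0 0 0.6;0 0 2 0 0 0 0.6;0 0 0 0 0 0 0.6;0 0 0 0 0 0 0.1;0 0 0 0 0 0 0.1;0 0 0 0 0 0 0.1;0 0 0 0 0 0 0.1;0 0 0 0 0 0 0.1"

```text
clock: 7.45
eef_pos: [0.4377, -0.0756, 0.1976]
tool_rot: [3.141, -0.027, 0.002]
wrist_force: [-1.2, -1.5, 11.0]
width: 0.0274
finger_force: 30.0
```

```bash
cat >> h.py <<'E'
def rack():
    for n,d,box,hi,z in(("T",snapshot("top"),(128,195,168,238),(75,16,140),.01),("S",snapshot("scene"),(130,240,235,315),(75,18,200),.01)):
        m=hsvmask(d,(0,0,80 if n=="T" else 150),(180,)+hi[1:],box).astype(np.uint8)
        m=cv2.morphologyEx(cv2.morphologyEx(m,cv2.MORPH_OPEN,np.ones((3,3))),cv2.MORPH_CLOSE,np.ones((9,9)))
        c=max(cv2.findContours(m,cv2.RETR_EXTERNAL,cv2.CHAIN_APPROX_NONE)[0],key=cv2.contourArea)
        P=plane(d,c[:,0].astype(float),z)[:,:2]*1000; print(n,cv2.minAreaRect(P.astype(np.float32)))
E
python3 - <<'E'
from h import *
rack(); go(.4366,-.0751,.32,-1)
t=snapshot('top')
print("fader off",plane(t,[(333,223.7)],.084))
E
```

```text
T ((532.7525024414062, 286.9055480957031), (183.61550903320312, 184.88458251953125), 13.882685661315918)
S ((531.8348388671875, 287.6302185058594), (189.82943725585938, 187.66346740722656), 14.416264533996582)
now [ 0.4377 -0.0756  0.1976] yaw -1.00 tilt 0.08 shift [ -0.09  -0.04 -12.24] turn z 0.00 t 7.55 w 0.0277 F [-1.7 -0.1 10.3]
fader off [[ 0.45670605 -0.34563629  0.084     ]]
```

carry_out:
  steps: "0 0 -1 0 0 0 0.1;0 0 -3 0 0 0 0.1;0 0 -4 0 0 0 0.1;0 0 -4 0 0 0 0.1;1.8 -4 0 0 0 0 0.1;1.8 -4 0 0 0 0 0.1;1.8 -4 0 0 0 0 0.1;1.8 -4 0 0 0 0 0.1;1.8 -4 0 0 0 0 0.1;1.3 -4 0 0 0 0 0.1;0 -4 0 0 0 0 0.1;0 -3.3 0 0 0 0 0.1"

```text
clock: 8.8
eef_pos: [0.5457, 0.2377, 0.3177]
tool_rot: [-3.141, 0.027, -0.001]
wrist_force: [0.4, -0.2, -0.9]
width: 0.0277
finger_force: 30.0
```

carry_out:
  steps: "0 0 0 0 0 -7.6 0.1;0 0 0 0 0 -7.7 0.1;0 0 0 0 0 0 0.1"

```text
clock: 9.1
eef_pos: [0.5456, 0.2359, 0.3175]
tool_rot: [-3.117, -0.395, -0.001]
wrist_force: [-0.9, 0.0, -0.4]
width: 0.0278
finger_force: 30.0
```

Run:
```python
from h import *
go(.5457,.2391,.2205,14.3)
findslats()
```

```text
now [0.5456 0.2359 0.3175] yaw 14.45 tilt 0.02 shift [ 0.09 -0.31  9.7 ] turn z 0.15 t 9.1 w 0.0278 F [-0.9  0.  -0.4]
slat top [ 5.856e-01 -1.000e-04] ang -4.4 L 0.134 [35.7  6.5]
slat top [0.454  0.0742] ang -7.4 L 0.133 [35.8  6.4]
slat top [ 0.4388 -0.0036] ang 11.2 L 0.135 [36.1  6.5]
   scene [ 5.005e-01 -5.000e-04] ang 2.8 L 0.286
   scene [0.4476 0.0774] ang -7.8 L 0.144
```

carry_out:
  steps: "0.1 -0.3 3 0 0 0 0.1;0 0 3 0 0 0 0.1;0 0 2 0 0 0 0.1;0 0 1 0 0 0 0.1;0 0 0.6 0 0 0 0.1;0 0 0 0 0 0 0.1"

```text
clock: 9.8
eef_pos: [0.5462, 0.2387, 0.2208]
tool_rot: [3.117, 0.389, -0.0]
wrist_force: [0.0, 0.6, -0.7]
width: 0.0278
finger_force: 30.0
```

carry_out:
  steps: "0 0 0.1 0 0 0 0.1;0 0 0 0 0 0 0.5;0 0 0 0 0 0 0.6;0 0 0 0 0 0 0.6;0 0 -3 0 0 0 0.6;0 0 -4 0 0 0 0.6;0 0 -4 0 0 0 0.6;0 0 0 0 0 7.2 0.6;0 0 0 0 0 7.2 0.6;0 0 0 0 0 7.0 0.6;0 0 0 0 0 0 0.6"

```text
clock: 10.9
eef_pos: [0.546, 0.2388, 0.33]
tool_rot: [-3.135, 0.198, -0.001]
wrist_force: [-0.6, -0.0, 0.7]
width: 0.0545
finger_force: 0.0
```

Run:
```python
from h import *
go(.452,.075,.34,-7)
findslats()
```

```text
now [0.546  0.2388 0.33  ] yaw -7.22 tilt 0.02 shift [-7.27 17.43 -1.  ] turn z -0.22 t 10.9 w 0.0545 F [-0.6 -0.   0.7]
slat top [ 5.857e-01 -2.000e-04] ang -4.5 L 0.134 [35.7  6.5]
slat top [0.4536 0.0743] ang -7.5 L 0.133 [35.8  6.4]
slat top [ 0.4389 -0.0036] ang 11.1 L 0.134 [36.   6.5]
   scene [ 5.011e-01 -4.000e-04] ang 2.7 L 0.285
   scene [0.4482 0.0773] ang -7.6 L 0.144
```

carry_out:
  steps: "-2 4 0 0 0 0 0.6;-2 4 0 0 0 0 0.6;-2 4 0 0 0 0 0.6;-1.3 4 0 0 0 0 0.6;0 1.4 2 0 0 0 0.6;0 0 4 0 0 0 0.6;0 0 0 0 0 0 0.6"

```text
clock: 11.7
eef_pos: [0.4505, 0.0746, 0.2666]
tool_rot: [3.135, -0.192, -0.01]
wrist_force: [-0.2, 0.4, 0.3]
width: 0.0547
finger_force: 0.0
```

Run:
```python
from h import *
go(.452,.075,.195,-7)
```

```text
now [0.4505 0.0746 0.2666] yaw -7.01 tilt 0.36 shift [ 0.19 -0.07  7.16] turn z -0.01 t 11.7 w 0.0547 F [-0.2  0.4  0.3]
```

carry_out:
  steps: "0.1 0 3 0 0 0 0.6;0 0 2 0 0 0 0.6;0 0 2.1 0 0 0 0.6;0 0 0 0 0 0 0.6;0 0 0 0 0 0 0.1;0 0 0 0 0 0 0.1;0 0 0 0 0 0 0.1;0 0 0 0 0 0 0.1;0 0 0 0 0 0 0.1"

```text
clock: 12.6
eef_pos: [0.4535, 0.0751, 0.1996]
tool_rot: [-3.135, 0.195, -0.002]
wrist_force: [-2.9, 0.1, 13.5]
width: 0.0274
finger_force: 30.0
```

Run:
```python
from h import *
go(.5196,.3358,.32,-7)
t=snapshot('top')
for b in blobs(hsvmask(t,(9,100,50),(19,255,190),(130,190,170,240)),20): print(b[0],b[2],topline(t,b,.040))
s=snapshot('scene')
for b in blobs(hsvmask(s,(9,105,140),(17,255,200),(150,225,235,300)),40): print('S',b[0],b[2],topline(s,b,.040))
```

```text
now [0.4535 0.0751 0.1996] yaw -7.10 tilt 0.06 shift [  3.35 -26.69 -12.03] turn z -0.10 t 12.6 w 0.0274 F [-2.9  0.1 13.5]
[144.65297741 177.96303901] [44.57395874 22.32352303] (array([0.6271023 , 0.34128248, 0.04      ]), np.float64(-62.56263078738609), np.float64(0.16423291098944368))
[172.39097744 198.9924812 ] [37.02460251  7.1502115 ] (array([0.54896125, 0.23855491, 0.04      ]), np.float64(14.26627207322507), np.float64(0.13687889784070792))
[187.26086957 195.65217391] [20.11134551  3.87255694] (array([0.56109103, 0.18372417, 0.04      ]), np.float64(10.782872293952014), np.float64(0.0743528609074014))
[163.86534216 233.00662252] [52.56857051 11.42614902] (array([0.42385099, 0.2696128 , 0.04      ]), np.float64(-83.3012154593529), np.float64(0.1932651675123836))
S [192.07234043 257.98723404] [44.68930087  6.14619531] (array([0.54498329, 0.24228605, 0.04      ]), np.float64(12.766446790834571), np.float64(0.14807529743889003))
```

carry_out:
  steps: "0 0 -1 0 0 0 0.1;0 0 -3 0 0 0 0.1;0 0 -4 0 0 0 0.1;0 0 -4 0 0 0 0.1;1 -4 0 0 0 0 0.1;1 -4 0 0 0 0 0.1;1 -4 0 0 0 0 0.1;0.45 -4 0 0 0 0 0.1;0 -4 0 0 0 0 0.1;0 -4 0 0 0 0 0.1;0 -2.7 0 0 0 0 0.1;0 0 0 0 0 0 0.1"

```text
clock: 13.9
eef_pos: [0.5204, 0.3384, 0.3197]
tool_rot: [-3.135, 0.191, -0.002]
wrist_force: [-0.5, -0.6, -0.8]
width: 0.0274
finger_force: 30.0
```

carry_out:
  steps: "0 0 0 0 0 -7.1 0.1;0 0 0 0 0 -7.1 0.1;0 0 0 0 0 -7.2 0.1;0 0 0 0 0 0 0.1"

```text
clock: 14.3
eef_pos: [0.5201, 0.3351, 0.3193]
tool_rot: [3.117, 0.394, -0.0]
wrist_force: [0.5, -1.1, -0.5]
width: 0.0275
finger_force: 30.0
```

Run:
```python
from h import *
go(.5206,.336,.2225,14.3)
```

```text
now [0.5201 0.3351 0.3193] yaw 14.39 tilt 0.01 shift [ 0.07 -0.08  9.68] turn z 0.09 t 14.3 w 0.0275 F [ 0.5 -1.1 -0.5]
```

carry_out:
  steps: "0.1 -0.1 3 0 0 0 0.1;0 0 3 0 0 0 0.1;0 0 2 0 0 0 0.1;0 0 1 0 0 0 0.1;0 0 0.7 0 0 0 0.1;0 0 0 0 0 0 0.1;0 0 0.1 0 0 0 0.1"

```text
clock: 15.0
eef_pos: [0.5214, 0.337, 0.2216]
tool_rot: [-3.117, -0.389, -0.002]
wrist_force: [0.2, -0.3, -0.2]
width: 0.028
finger_force: 30.0
```

carry_out:
  steps: "0 0 0 0 0 0 0.5;0 0 0 0 0 0 0.6;0 0 0 0 0 0 0.6;0 0 -3 0 0 0 0.6;0 0 -4 0 0 0 0.6;0 0 -4 0 0 0 0.6;0 0 0 0 0 1.5 0.6;0 0 0 0 0 1.5 0.6;0 0 0 0 0 0 0.6"

```text
clock: 15.9
eef_pos: [0.5207, 0.3367, 0.3298]
tool_rot: [3.126, 0.307, -0.002]
wrist_force: [0.0, -0.1, 0.3]
width: 0.0548
finger_force: 0.0
```

Run:
```python
from h import *
go(.4380,-.0038,.3,11.3)
findslats()
s=snapshot('scene')
for b in blobs(hsvmask(s,(9,105,140),(17,255,200),(150,225,235,300)),40): print('S',b[0],b[2],topline(s,b,.040))
```

```text
now [0.5207 0.3367 0.3298] yaw 11.22 tilt 0.08 shift [-14.74  31.79   3.01] turn z -0.08 t 15.9 w 0.0548 F [ 0.  -0.1  0.3]
slat top [ 5.855e-01 -2.000e-04] ang -4.4 L 0.134 [35.9  6.5]
slat top [ 0.4386 -0.0037] ang 10.9 L 0.134 [36.   6.4]
   scene [ 5.e-01 -2.e-04] ang 2.8 L 0.288
S [192.58148148 257.85555556] [43.13783664  6.41503385] (array([0.54438877, 0.24087212, 0.04      ]), np.float64(13.069032361986956), np.float64(0.14261723502493648))
S [171.9761194  279.29253731] [45.61685737  7.38704554] (array([0.51582486, 0.33790476, 0.04      ]), np.float64(14.293776928782624), np.float64(0.14263173906834695))
```

carry_out:
  steps: "-1.64 3.53 0 0 0 0 0.6;-1.64 3.53 0 0 0 0 0.6;-1.64 3.53 0 0 0 0 0.6;-1.64 3.53 0 0 0 0 0.6;-1.64 3.53 0 0 0 0 0.6;-1.64 3.53 0 0 0 0 0.6;-1.64 3.53 0 0 0 0 0.6;-1.64 3.53 1 0 0 0 0.6;-1.64 3.53 2 0 0 0 0.6;0 0 0 0 0 0 0.6;0 0 0 0 0 0 0.6"

```text
clock: 17.15
eef_pos: [0.4384, -0.004, 0.3002]
tool_rot: [-3.126, -0.306, 0.002]
wrist_force: [0.4, 0.2, 0.2]
width: 0.0547
finger_force: 0.0
```

Run:
```python
from h import *
go(.4380,-.0038,.2,11.3)
```

```text
now [ 0.4384 -0.004   0.3002] yaw 11.19 tilt 0.09 shift [-0.02 -0.02 10.02] turn z -0.11 t 17.15 w 0.0547 F [0.4 0.2 0.2]
```

carry_out:
  steps: "0 0 4 0 0 0 0.6;0 0 3 0 0 0 0.6;0 0 2 0 0 0 0.6;0 0 1 0 0 0 0.6;0 0 0 0 0 0 0.6;0 0 0 0 0 0 0.1;0 0 0 0 0 0 0.1;0 0 0 0 0 0 0.1;0 0 0 0 0 0 0.1;0 0 0 0 0 0 0.1"

```text
clock: 18.15
eef_pos: [0.4388, -0.0035, 0.2014]
tool_rot: [3.126, 0.309, 0.002]
wrist_force: [-0.2, 1.4, 10.6]
width: 0.0278
finger_force: 30.0
```

carry_out:
  steps: "0 0 -1 0 0 0 0.1;0 0 -4 0 0 0 0.1;0 0 -4 0 0 0 0.1;0 0 -4 0 0 0 0.1;2.47 -3.37 0 0 0 0 0.1;2.47 -3.37 0 0 0 0 0.1;2.47 -3.37 0 0 0 0 0.1;2.47 -3.37 0 0 0 0 0.1;2.47 -3.37 0 0 0 0 0.1;2.47 -3.37 0 0 0 0 0.1;2.47 -3.37 0 0 0 0 0.1;2.47 -3.37 0 0 0 0 0.1"

```text
clock: 19.35
eef_pos: [0.5798, 0.3012, 0.3316]
tool_rot: [-3.126, -0.309, -0.0]
wrist_force: [0.6, 0.1, -0.8]
width: 0.0277
finger_force: 30.0
```

carry_out:
  steps: "0 0 0 0 0 -8 0.1;0 0 0 0 0 -8 0.1;0 0 0 0 0 -8 0.1;0 0 0 0 0 -8 0.1;0 0 0 0 0 -8 0.1;0 0 0 0 0 -8 0.1;0 0 0 0 0 -8 0.1;0 0 0 0 0 -8 0.1;0 0 0 0 0 -8 0.1;0 0 0 0 0 -8 0.1;0 0 0 0 0 -8 0.1;0 0 0 0 0 -5 0.1"

```text
clock: 20.55
eef_pos: [0.5793, 0.2994, 0.3316]
tool_rot: [1.921, 2.486, 0.0]
wrist_force: [0.7, 0.3, -1.7]
width: 0.0275
finger_force: 30.0
```

carry_out:
  steps: "0 0 0 0 0 0 0.1;0 0 0 0 0 0 0.1"

```text
clock: 20.75
eef_pos: [0.5794, 0.2995, 0.3313]
tool_rot: [1.931, 2.478, 0.0]
wrist_force: [-0.2, -0.7, -0.9]
width: 0.028
finger_force: 30.0
```

Run:
```python
from h import *
go(.5804,.2996,.2425,104.3)
s=snapshot('scene')
cv2.imwrite('pics/s4.png',cv2.resize(s['img'][150:310,130:345],(800,595),interpolation=cv2.INTER_CUBIC)[:,:,::-1])
```

```text
now [0.5794 0.2995 0.3313] yaw 104.13 tilt 0.01 shift [-0.01  0.1   8.88] turn z -0.17 t 20.75 w 0.028 F [-0.2 -0.7 -0.9]
```

View pics/s4.png

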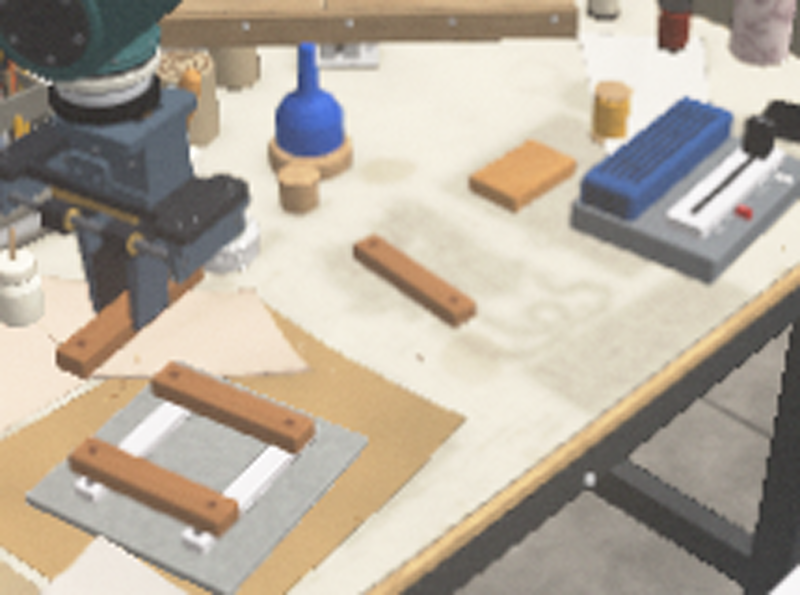

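The scene view shows both layer-1 slats neatly on the bearers, the third slat held, the fourth untouched, and the fader at its far end by the white bar.

carry_out:
  steps: "0 0.1 3 0 0 0 0.1;0 0 3 0 0 0 0.1;0 0 1.5 0 0 0 0.1;0 0 0.8 0 0 0 0.1;0 0 0.6 0 0 0 0.1;0 0 0 0 0 0 0.1;0 0 0.1 0 0 0 0.1"

```text
clock: 21.5
eef_pos: [0.5809, 0.3, 0.2416]
tool_rot: [1.928, 2.48, 0.002]
wrist_force: [0.4, 0.4, -0.4]
width: 0.0275
finger_force: 30.0
```

carry_out:
  steps: "0 0 0 0 0 0 0.5;0 0 0 0 0 0 0.6;0 0 0 0 0 0 0.6;0 0 -3 0 0 0 0.6;0 0 -4 0 0 0 0.6;0 0 -3 0 0 0 0.6;0 0 0 0 0 0 0.6"

```text
clock: 22.2
eef_pos: [0.5816, 0.3003, 0.3454]
tool_rot: [1.926, 2.478, 0.009]
wrist_force: [0.5, -0.5, -1.0]
width: 0.0546
finger_force: 0.0
```

carry_out:
  steps: "0 0 0 0 0 8.5 0.6;0 0 0 0 0 8.5 0.6;0 0 0 0 0 8.5 0.6;0 0 0 0 0 8.5 0.6;0 0 0 0 0 8.5 0.6;0 0 0 0 0 8.5 0.6;0 0 0 0 0 8.5 0.6;0 0 0 0 0 8.5 0.6;0 0 0 0 0 8.5 0.6;0 0 0 0 0 8.5 0.6;0 0 0 0 0 8.5 0.6;0 0 0 0 0 8.5 0.6"

```text
clock: 23.4
eef_pos: [0.5803, 0.2997, 0.3399]
tool_rot: [3.141, 0.053, -0.001]
wrist_force: [0.6, 0.3, -0.1]
width: 0.0545
finger_force: 0.0
```

Run:
```python
from h import *
findslats()
go(.584,.0003,.3,-4.3)
s=snapshot('scene')
for b in blobs(hsvmask(s,(9,105,140),(17,255,200),(135,225,230,300)),40): print('S',b[0],b[2],topline(s,b,.058))
```

```text
slat top [ 5.857e-01 -2.000e-04] ang -4.4 L 0.133 [35.6  6.5]
   scene [0.5823 0.0029] ang -5.1 L 0.145
now [0.5803 0.2997 0.34  ] yaw 2.14 tilt 0.05 shift [-0.75 29.93  4.01] turn z 6.44 t 23.5 w 0.0545 F [-0.5 -0.7 -0.9]
S [177.10665138 265.8016055 ] [51.86795111 41.02979007] (array([0.53214324, 0.30528422, 0.058     ]), np.float64(60.88109350066134), np.float64(0.14215604921474806))
```

carry_out:
  steps: "-0.1 3.74 0 0 0 0 0.6;-0.1 3.74 0 0 0 0 0.6;-0.1 3.74 0 0 0 0 0.6;-0.1 3.74 0 0 0 0 0.6;-0.1 3.74 0 0 0 0 0.6;-0.1 3.74 0 0 0 0 0.6;-0.1 3.74 1 0 0 0 0.6;-0.1 3.74 2 0 0 0 0.6;0 0 1 0 0 3.2 0.6;0 0 0 0 0 3.2 0.6;0 0 0 0 0 0 0.6"

```text
clock: 24.65
eef_pos: [0.5843, 0.0002, 0.3001]
tool_rot: [-3.14, 0.109, 0.001]
wrist_force: [-0.1, 0.1, 0.6]
width: 0.0548
finger_force: 0.0
```

Run:
```python
from h import *
go(.584,.0003,.2,-4.3)
```

```text
now [5.843e-01 2.000e-04 3.001e-01] yaw -3.96 tilt 0.05 shift [-2.000e-02 -1.000e-02  1.001e+01] turn z 0.34 t 24.65 w 0.0548 F [-0.1  0.1  0.6]
```

carry_out:
  steps: "0 0 4 0 0 0.3 0.6;0 0 3 0 0 0 0.6;0 0 2 0 0 0 0.6;0 0 1 0 0 0 0.6;0 0 0 0 0 0 0.6;0 0 0 0 0 0 0.1;0 0 0 0 0 0 0.1;0 0 0 0 0 0 0.1;0 0 0 0 0 0 0.1;0 0 0 0 0 0 0.1"

```text
clock: 25.65
eef_pos: [0.5848, 0.0005, 0.2015]
tool_rot: [-3.139, 0.121, -0.002]
wrist_force: [-1.6, 0.5, 7.5]
width: 0.0276
finger_force: 30.0
```

Run:
```python
from h import *
go(.4836,.275,.32,-4.3)
```

```text
now [5.848e-01 5.000e-04 2.015e-01] yaw -4.40 tilt 0.06 shift [-12.18 -26.59 -11.86] turn z -0.10 t 25.65 w 0.0276 F [-1.6  0.5  7.5]
```

carry_out:
  steps: "0 0 -1 0 0 0 0.1;0 0 -4 0 0 0 0.1;0 0 -4 0 0 0 0.1;0 0 -4 0 0 0 0.1;-1.52 -3.32 0 0 0 0 0.1;-1.52 -3.32 0 0 0 0 0.1;-1.52 -3.32 0 0 0 0 0.1;-1.52 -3.32 0 0 0 0 0.1;-1.52 -3.32 0 0 0 0 0.1;-1.52 -3.32 0 0 0 0 0.1;-1.52 -3.32 0 0 0 0 0.1;-1.52 -3.32 0 0 0 0 0.1"

```text
clock: 26.85
eef_pos: [0.4828, 0.2759, 0.3315]
tool_rot: [-3.139, 0.121, -0.001]
wrist_force: [0.4, 0.5, -0.8]
width: 0.0275
finger_force: 30.0
```

carry_out:
  steps: "0 0 0 0 0 -8.5 0.1;0 0 0 0 0 -8.5 0.1;0 0 0 0 0 -8.5 0.1;0 0 0 0 0 -8.5 0.1;0 0 0 0 0 -8.5 0.1;0 0 0 0 0 -8.5 0.1;0 0 0 0 0 -8.5 0.1;0 0 0 0 0 -8.5 0.1;0 0 0 0 0 -8.5 0.1;0 0 0 0 0 -8.5 0.1;0 0 0 0 0 -8.5 0.1;0 0 0 0 0 -8.5 0.1"

```text
clock: 28.05
eef_pos: [0.4835, 0.2746, 0.3314]
tool_rot: [2.062, 2.37, 0.0]
wrist_force: [-0.3, -0.5, -0.7]
width: 0.0277
finger_force: 30.0
```

carry_out:
  steps: "0 0 0 0 0 -6.7 0.1;0 0 0 0 0 0 0.1;0 0 0 0 0 0 0.1"

```text
clock: 28.35
eef_pos: [0.4836, 0.2747, 0.3312]
tool_rot: [1.932, 2.477, 0.001]
wrist_force: [0.3, 0.9, -0.8]
width: 0.0272
finger_force: 30.0
```

Run:
```python
from h import *
go(.4836,.275,.2425,104.3)
s=snapshot('scene')
cv2.imwrite('pics/s5.png',cv2.resize(s['img'][190:310,140:250],(550,600),interpolation=cv2.INTER_CUBIC)[:,:,::-1])
```

```text
now [0.4836 0.2747 0.3312] yaw 104.09 tilt 0.02 shift [0.03 0.01 8.87] turn z -0.21 t 28.35 w 0.0272 F [ 0.3  0.9 -0.8]
```

View pics/s5.png

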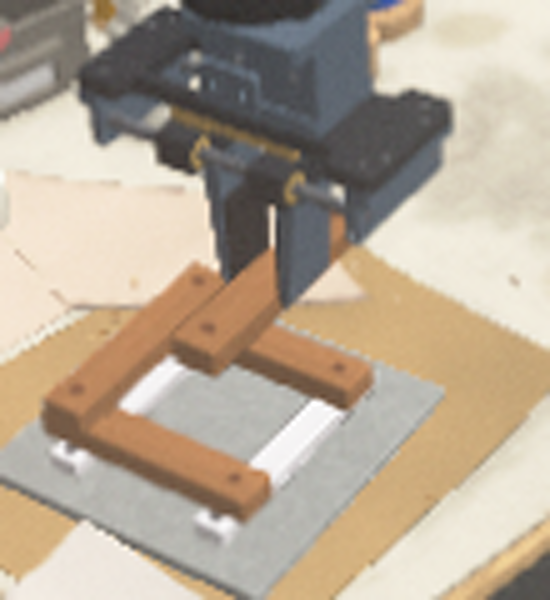

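The third slat lies well across layer 1; the fourth is held parallel to it, above its place.

carry_out:
  steps: "0 0 3 0 0 0 0.1;0 0 3 0 0 0 0.1;0 0 1.5 0 0 0 0.1;0 0 0.8 0 0 0 0.1;0 0 0.6 0 0 0 0.1;0 0 0 0 0 0 0.1;0 0 0.1 0 0 0 0.1"

```text
clock: 29.1
eef_pos: [0.4841, 0.2749, 0.2415]
tool_rot: [1.928, 2.48, 0.002]
wrist_force: [-0.0, -0.5, -1.6]
width: 0.0278
finger_force: 30.0
```

carry_out:
  steps: "0 0 0 0 0 0 0.5;0 0 0 0 0 0 0.6;0 0 0 0 0 0 0.6;0 0 -3 0 0 0 0.6;0 0 -4 0 0 0 0.6;0 0 -4 0 0 0 0.6;0 0 0 0 0 0 0.6"

```text
clock: 29.8
eef_pos: [0.4849, 0.2754, 0.3559]
tool_rot: [1.926, 2.478, 0.011]
wrist_force: [-0.2, -0.8, -0.7]
width: 0.0544
finger_force: 0.0
```

carry_out:
  steps: "0 0 0 0 0 8.5 0.6;0 0 0 0 0 8.5 0.6;0 0 0 0 0 8.5 0.6;0 0 0 0 0 8.5 0.6;0 0 0 0 0 8.5 0.6;0 0 0 0 0 8.5 0.6;0 0 0 0 0 8.5 0.6;0 0 0 0 0 8.5 0.6;0 0 0 0 0 8.5 0.6;0 0 0 0 0 8.5 0.6;0 0 0 0 0 8.5 0.6;0 0 0 0 0 3.7 0.6"

```text
clock: 31.0
eef_pos: [0.4835, 0.2746, 0.3501]
tool_rot: [3.136, 0.185, -0.001]
wrist_force: [0.3, -0.0, 0.6]
width: 0.0548
finger_force: 0.0
```

Run:
```python
from h import *
go(.4577,-.3474,.34,6.9)
```

```text
now [0.4835 0.2746 0.3501] yaw 6.76 tilt 0.04 shift [-9.88 61.46  1.03] turn z -0.14 t 31.0 w 0.0548 F [ 0.3 -0.   0.6]
```

carry_out:
  steps: "-0.8 4.2 0 0 0 0 0.6;-0.8 4.2 0 0 0 0 0.6;-0.8 4.2 0 0 0 0 0.6;-0.8 4.2 0 0 0 0 0.6;-0.8 4.2 0 0 0 0 0.6;-0.8 4.2 0 0 0 0 0.6;0 0 0 0 0 0 0.6"

```text
clock: 31.7
eef_pos: [0.4665, 0.0153, 0.3503]
tool_rot: [3.136, 0.188, -0.001]
wrist_force: [-0.6, 1.1, -1.2]
width: 0.0547
finger_force: 0.0
```

Run:
```python
from h import *
np.set_printoptions(precision=4,suppress=True)
go(.4577,-.3474,.34,6.9)
s=snapshot('scene');t=snapshot('top')
a=cv2.resize(s['img'][225:305,140:247],(535,400),interpolation=cv2.INTER_CUBIC)
b=cv2.resize(s['img'][165:245,290:355],(325,400),interpolation=cv2.INTER_CUBIC)[:,:260]
cv2.imwrite('pics/s6.png',np.hstack([a,b])[:,:,::-1])
cv2.imwrite('pics/t6.png',cv2.resize(t['img'][185:250,280:350],(700,595*650//650),interpolation=cv2.INTER_CUBIC)[:,:,::-1])
for n,d,box in(("T",t,(302,316,228,240)),("S",s,(300,350,190,230))):
    x0,x1,y0,y1=box;im=d["img"].astype(float);r=im[...,0]-im[...,1:].max(2);r[r<25]=0;y,x=np.mgrid[y0:y1,x0:x1];w=r[y0:y1,x0:x1]
    c=np.array([(x*w).sum(),(y*w).sum()])/w.sum();print(n,"red",c,plane(d,[c],.036))
    if n=="T":ct=c
    else: print("tri",tri([t,s],[ct,c]))
```

```text
now [0.4665 0.0153 0.3503] yaw 6.87 tilt 0.04 shift [-5.21 35.91  1.04] turn z -0.03 t 31.7 w 0.0547 F [-0.6  1.1 -1.2]
T red [308.8969 234.7954] [[ 0.4148 -0.2649  0.036 ]]
S red [335.2594 217.1198] [[ 0.3682 -0.2283  0.036 ]]
tri [ 0.4048 -0.2757 -0.006 ]
```

View pics/s6.png

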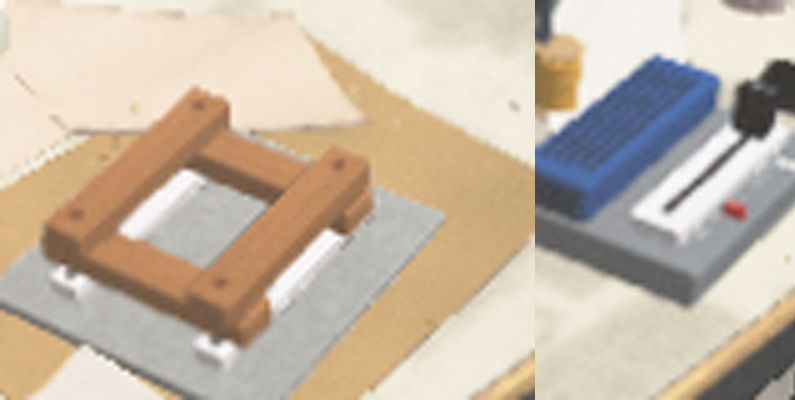

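View pics/t6.png

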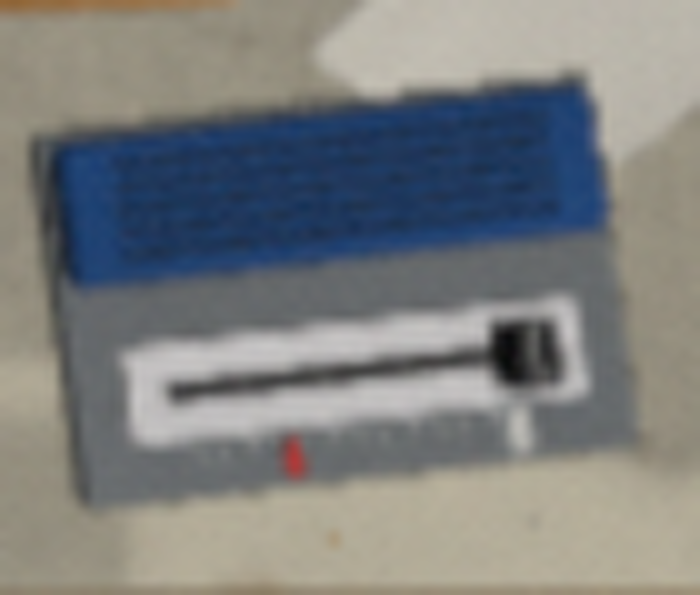

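carry_out:
  steps: "-0.6 4 0 0 0 0 0.6;-0.6 4 0 0 0 0 0.6;-0.6 4 0 0 0 0 0.6;-0.6 4 0 0 0 0 0.6;-0.6 4 0 0 0 0 0.6;-0.6 4 0 0 0 0 0.6;-0.6 4 0 0 0 0 0.6;-0.6 4 0 0 0 0 0.6;-0.4 3.9 0 0 0 0 0.6;0 0 0 0 0 0 0.6;0 0 0 0 0 0 0.6"

```text
clock: 32.9
eef_pos: [0.4603, -0.3435, 0.3501]
tool_rot: [-3.135, -0.194, 0.001]
wrist_force: [-1.3, -0.1, -0.3]
width: 0.0545
finger_force: 0.0
```

Run:
```python
from h import *
go(.4577,-.3474,.248,6.9)
```

```text
now [ 0.4603 -0.3435  0.3501] yaw 7.09 tilt 0.05 shift [-0.3   0.36 10.21] turn z 0.19 t 32.9 w 0.0545 F [-1.3 -0.1 -0.3]
```

carry_out:
  steps: "-0.3 0.36 3 0 0 0.1 0.6;0 0 3 0 0 0 0.6;0 0 3 0 0 0 0.6;0 0 1.2 0 0 0 0.6;0 0 0 0 0 0 0.6;0 0 0 0 0 0 0.1;0 0 0 0 0 0 0.1;0 0 0 0 0 0 0.1;0 0 0 0 0 0 0.1;0 0 0 0 0 0 0.1"

```text
clock: 33.9
eef_pos: [0.4574, -0.3476, 0.2493]
tool_rot: [-3.135, -0.19, -0.0]
wrist_force: [2.1, 7.5, 14.6]
width: 0.0201
finger_force: 30.0
```

carry_out:
  steps: "0 -0.5 0 0 0 0 0.1;0 -1 0 0 0 0 0.1;0 -1 0 0 0 0 0.1;0 -1 0 0 0 0 0.1;0 -1 0 0 0 0 0.1;0 -1 0 0 0 0 0.1;0 -1 0 0 0 0 0.1;0 -0.5 0 0 0 0 0.1;0 -0.5 0 0 0 0 0.1;0 -0.5 0 0 0 0 0.1;0 0 0 0 0 0 0.1"

```text
clock: 35.0
eef_pos: [0.4476, -0.2681, 0.2493]
tool_rot: [3.135, 0.192, 0.001]
wrist_force: [-1.3, 0.8, 8.6]
width: 0.02
finger_force: 30.0
```

Run:
```python
from h import *
u=np.array([-.1201,.9928]);p=np.array(env.read_state()["eef_pos"])[:2];print("remaining mm",1000*(-.3146-p@u))
go(.4148,-.3,.2488,6.9)
```

```text
remaining mm 5.315178362024553
now [ 0.4476 -0.2681  0.2493] yaw 7.00 tilt 0.03 shift [-3.65  2.77  0.05] turn z 0.10 t 35.0 w 0.02 F [-1.3  0.8  8.6]
```

Move 0.5 cm more, release, rise and move well away, then measure.

carry_out:
  steps: "0 -0.3 0 0 0 0 0.1;0 -0.2 0 0 0 0 0.1;0 0 0 0 0 0 0.1;0 0 0 0 0 0 0.1"

```text
clock: 35.4
eef_pos: [0.447, -0.2634, 0.2493]
tool_rot: [3.135, 0.191, 0.001]
wrist_force: [-2.8, 1.9, 10.4]
width: 0.0201
finger_force: 30.0
```

carry_out:
  steps: "0 0 0 0 0 0 0.5;0 0 0 0 0 0 0.6;0 0 0 0 0 0 0.6;0 0 -4 0 0 0 0.6;0 0 -4 0 0 0 0.6;0 0 -4 0 0 0 0.6;0 -4 0 0 0 0 0.6;0 -4 0 0 0 0 0.6;0 -4 0 0 0 0 0.6;0 -4 0 0 0 0 0.6;0 -4 0 0 0 0 0.6;0 0 0 0 0 0 0.6"

```text
clock: 36.6
eef_pos: [0.4216, -0.062, 0.3685]
tool_rot: [-3.135, -0.196, 0.001]
wrist_force: [1.5, -1.0, -0.1]
width: 0.0549
finger_force: 0.0
```

Run:
```python
from h import *
np.set_printoptions(precision=4,suppress=True,linewidth=150)
go(.4423,-.2688,.37,6.9)
s=snapshot('scene');t=snapshot('top')
cv2.imwrite('pics/t7.png',cv2.resize(t['img'][185:250,280:350],(700,650*595//650),interpolation=cv2.INTER_CUBIC)[:,:,::-1])
cv2.imwrite('pics/s7.png',cv2.resize(s['img'][165:235,285:350],(557,600),interpolation=cv2.INTER_CUBIC)[:,:,::-1])
print(t['img'].mean(2).astype(int)[218:234,300:318])
for n,d,box in(("T",t,(302,316,228,240)),("S",s,(322,338,198,214))):
    x0,x1,y0,y1=box;im=d["img"].astype(float);r=im[...,0]-im[...,1:].max(2);r[r<25]=0;y,x=np.mgrid[y0:y1,x0:x1];w=r[y0:y1,x0:x1]
    c=np.array([(x*w).sum(),(y*w).sum()])/w.sum();print(n,"red",c,plane(d,[c],.036))
    if n=="T":ct=c
    else: print("tri",tri([t,s],[ct,c]))
```

```text
now [ 0.4216 -0.062   0.3685] yaw 7.17 tilt 0.05 shift [-0.53 20.77 -0.16] turn z 0.27 t 36.6 w 0.0549 F [ 1.5 -1.  -0.1]
[[101 102 102 101 102 102 102 100  98 101 101 101 104 102 103 102 102 103]
 [104 103 102 103 102 103 100 103 101 103 103 106 110 102 103 107 108 114]
 [102 102 107 106 106 105 105 103 106 115 127 143 148 154 155 155 152 154]
 [107 113 129 142 152 152 150 151 147 151 160 171 179 187 190 189 185 184]
 [151 156 167 175 184 180 155 142 138 133 138 144 161 187 189 188 188 186]
 [186 185 186 189 187 173  97  66  61  63  81  79 121 176 186 184 179 166]
 [190 188 186 185 183 167  75  25  33  57  88  51  86 136 139 139 133 112]
 [180 165 154 153 150 129  54  17  29  61 104  48  46  67  62  67  67  66]
 [133 107  92  91  88  67  31  16  28  63 105  47  44  80  92 117 135 138]
 [ 67  68  73  78  87  83  52  16  23  57  91  45  63 123 154 169 182 183]
 [134 138 140 143 150 140 104  36  22  57  88  47  72 136 179 186 187 189]
 [178 181 181 184 180 178 150  73  43  64  94  71  84 140 182 184 183 183]
 [187 187 188 187 185 182 174 132 106 107 124 136 144 155 169 160 157 155]
 [186 186 184 186 187 176 169 151 129 125 130 147 153 149 137 131 119 118]
 [156 155 154 153 158 151 139 127 105 107 110 112 117 125 114 113 112 110]
 [118 115 117 112 118 126 110 108  87  96 107 107 106 110 106 107 110 106]]
T red [308.9023 234.6812] [[ 0.4152 -0.265   0.036 ]]
S red [329.4572 206.431 ] [[ 0.4192 -0.2681  0.036 ]]
tri [ 0.416  -0.2641  0.0394]
```

View pics/t7.png

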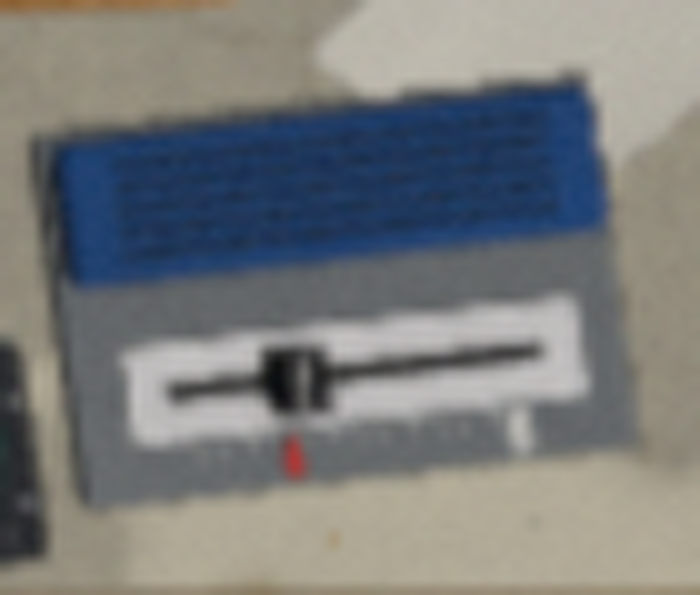

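View pics/s7.png

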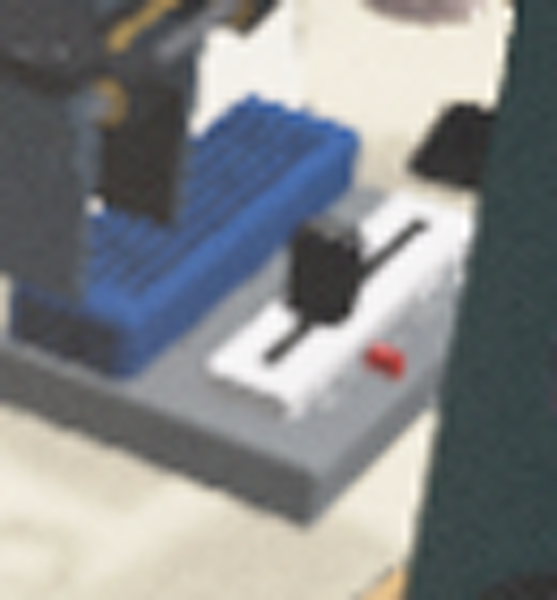

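The fader's white line (top-view col ≈309.9, row ≈226) is about 1–2 mm short of the red pointer (col 308.9, row 234.7) once parallax and yaw are allowed for. The stack is neat. I'll trim the fader.

carry_out:
  steps: "0.6 4 0 0 0 0.2 0.6;0 4 0 0 0 0 0.6;0 4 0 0 0 0 0.6;0 4 0 0 0 0 0.6;0 3.9 0 0 0 0 0.6;0 0 3 0 0 0 0.6;0 0 2 0 0 0 0.6;0 0 0 0 0 0 0.6;0 0 0 0 0 0 0.6"

```text
clock: 37.6
eef_pos: [0.4521, -0.2627, 0.3189]
tool_rot: [-3.136, -0.185, 0.001]
wrist_force: [0.4, -0.0, 0.5]
width: 0.0547
finger_force: 0.0
```

Run:
```python
from h import *
go(.4469,-.2622,.249,6.9)
```

```text
now [ 0.4521 -0.2627  0.3189] yaw 6.73 tilt 0.04 shift [-0.51 -0.11  6.99] turn z -0.17 t 37.6 w 0.0547 F [ 0.4 -0.   0.5]
```

carry_out:
  steps: "-0.5 -0.1 2 0 0 -0.2 0.6;0 0 3 0 0 0 0.6;0 0 2 0 0 0 0.6;0 0 0 0 0 0 0.6;0 0 0 0 0 0 0.1;0 0 0 0 0 0 0.1;0 0 0 0 0 0 0.1;0 0 0 0 0 0 0.1;0 0 0 0 0 0 0.1"

```text
clock: 38.5
eef_pos: [0.4474, -0.2617, 0.2493]
tool_rot: [3.135, 0.192, 0.001]
wrist_force: [-0.4, -0.3, 6.1]
width: 0.0199
finger_force: 30.0
```

Run:
```python
from h import *
u=np.array([-.1201,.9928]);p=np.array(env.read_state()["eef_pos"])[:2];print("remaining mm",1000*(-.3140-p@u))
```

```text
remaining mm -0.4969947539770203
```

carry_out:
  steps: "0 0 0 0 0 0 0.5;0 0 0 0 0 0 0.6;0 0 0 0 0 0 0.6;0 0 -4 0 0 0 0.6;0 0 -4 0 0 0 0.6;0 0 -4 0 0 0 0.6;0 -4 0 0 0 0 0.6;0 -4 0 0 0 0 0.6;0 -4 0 0 0 0 0.6;0 -4 0 0 0 0 0.6;0 -4 0 0 0 0 0.6;0 0 0 0 0 0 0.6"

```text
clock: 39.7
eef_pos: [0.4218, -0.06, 0.3685]
tool_rot: [-3.135, -0.197, 0.001]
wrist_force: [1.2, 0.1, -0.4]
width: 0.0546
finger_force: 0.0
```

Run:
```python
from h import *
np.set_printoptions(linewidth=150)
t=snapshot('top');g=t['img'].mean(2).astype(int)
print(g[223:229,304:316])
cv2.imwrite('pics/t8.png',cv2.resize(t['img'][165:255,125:395],(792,264),interpolation=cv2.INTER_CUBIC)[:,:,::-1])
```

```text
[[185 157  95  80  70  79  68  93 154 181 184 183]
 [176 132  47  31  53  85  44  54 102 137 140 138]
 [145 104  36  23  50  78  56  35  55  67  61  64]
 [ 84  59  21  15  42  72  77  44  60  88  96 115]
 [ 86  78  33  15  34  66  87  50  90 146 154 170]
 [149 135  76  27  29  58  88  54 103 179 184 184]]
```

View pics/t8.png

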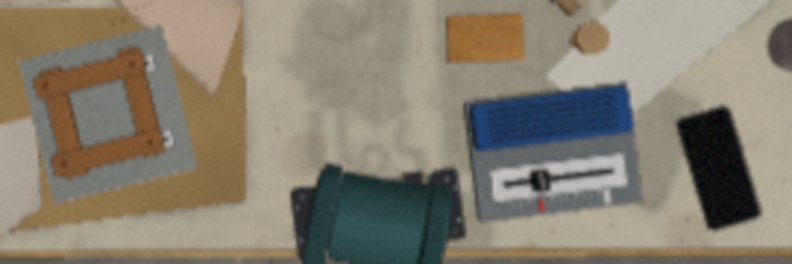

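```bash
python3 -c "
from cell import env
print(env.hand_in())"
```

```text
the job is handed in; nothing more can be done
None
```

The job is handed in; no verdict came back. I slid the fader to its off stop first and left it there while I stacked the four slats present in two crosswise layers. I then set its white line level with the red pointer, to within about 1 mm by the top camera, and never touched the other things on the bench.

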